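# Turn the rocking toast rack until it sits in its crumb board

## Task

The steel toast rack stands skewed on its wooden crumb board, two of its feet up on the wooden edge, so it rocks. Turn it on the board, without lifting it well clear, until all four feet stand on the sunken pan and it is level and still, then let go. Leave the other things where they are.

Things in the scene. Friction and masses are not known exactly. Their poses are not given: they have to be found in the camera images.
- rack_grip (a point): Centre of the dark wooden grip bar on top of the toast rack: 52 long (x), 14 wide (y), 18 high. Axes are the rack's: x along its length, y across, z up. The feet's undersides are 112 below this point. The tops of the wire hoops lie 34 below it at the middle (y = 0) and fall away to each side.
- toast_rack: Loose steel-wire rack, 0.25 to 0.45 kg; origin at foot level, mid-way between its four round black feet (12 in diameter, at x = +-52, y = +-42). Five hoops span it in y. At the start it is turned 0.5 to 0.9 rad counter-clockwise (from above) from the board, two diagonal feet on the frame; it leans about 0.12 rad and a light touch can tip it to the other side.
- pan_centre (a point): Centre of the sunken steel pan of the crumb board, on its surface, 12 above the worktop. Axes are the board's: x along, y across, z up. Pan 160 (x) by 110 (y), 8 below the top of the wooden frame.
- crumb_board: Board with the pan, 200 by 170 by 20, origin under its centre; does not move. With rack x along board x (either way round, within about 0.14 rad) and centred, all feet stand on the pan, 7 to spare in y and 22 in x; the grip centre is then 112 above the pan.
- mug_centre (a point): Centre, half-way up, of a loose cream mug with a dark band, 92 by 127 (with handle) by 95 high, at the right; a bystander.
- jar_centre (a point): Centre, half-way up, of a loose glass jar with a yellow lid, 64 in diameter, 87 high, at the right; a bystander.
- side_plate: Loose stoneware side plate, 205 in diameter, 23 high, at the left; origin at the centre of its underside; a bystander.
- teaspoon_1: Loose steel teaspoon, 130 by 26 by 11, lying at the left beyond the plate; origin on its underside; a bystander.

How it is judged:
By the outcome, as a careful person would: the job done as asked, in the order asked, and still so for the second after the job is handed in, with the robot touching nothing.
It also fails if it takes over 38 s, if anything falls off the work surface, if the arm or the gripper's body presses on something with over 40 N, if the wrist force passes 120 N, or if a joint passes its speed limit or range.

## Robot

A 6-joint arm with a two-finger parallel gripper is mounted at the origin on a cart in front of the work surface, level with it; the furniture and walls round the work are solid. World frame = base frame: x ahead of the robot, y to its left, z up, the work surface at z = 0. Lengths are in mm, angles in degrees, forces in N, time in s.
With the tool pointing down it reaches from about 350 to 850 mm from the base axis. Payload 8.1 kg.
Tool frame: the origin (TCP) lies midway between the tips of the shut fingers; the grasp point (between the pads) lies 19 mm behind it; z points along the fingers, y is the line along which they close (so a half turn about z gives the same grasp; the last joint's range is limited). The gripper opens to 85 mm and grips with 20 to 120 N. Pads are 22 mm wide; open, the fingers measure 114 mm over their backs; the gripper's body (76 mm by 85 mm) begins 54 mm behind the grasp point. The pads swing forward as they close: fully open they stand 13 mm farther back than shut.
Start: joints at [-76.57, 7.471, 85.268, -0, 87.261, -4.893], TCP at [188.646, -569.577, 231.292] pointing down, gripper open.
Joint ranges: [-169.43, 169.43], [-51.17, 129.36], [1.28, 143.12], [-76.62, 256.62], [0, 156.53], [-152.29, 152.29]. Speed limits (degrees/s): [136.94, 136.94, 159.86, 180, 180, 180].

## Interface

Orientations are given as [roll, pitch, yaw] about the fixed x, y, z axes, in that order (R = Rz(yaw) Ry(pitch) Rx(roll)).
In Python, from bench import r gives the robot as it stands.
- The arm moves only by the tool step_arm, never from a script. Its arguments are lists of equal length, an entry for each row: "delta_pos": the shift along the world's x, y, z in units of 200 mm (1.0 is 200 mm), a list of three; "spin": the turn about the world's z in units of 180 degrees (1.0 is 180 degrees). In form: {"delta_pos": [[dx, dy, dz], ...], "spin": [spin, ...]}. A call has 1 to 8 rows; each row shifts and turns the commanded pose from where the row before left it; what a row does not reach is not made up. A row lasts 1/8 s, in which the tool goes at most 62.5 mm and 10.7 degrees, less where a joint would pass 70% of its speed; a pose out of reach is approached as far as the arm can. A call with a number of a shift or a turn outside -1 to 1 is refused whole. A call with a gripper value outside its range is refused whole. "gripper" is the opening, from -1 (shut) to 1 (fully open), set as the call begins (left out, the last holds). The fingers move at their own pace and stop on an object; "squeeze" is the grip in N (left out, the last holds). Time passes only in rows, so rows that do not move let the fingers close. It gives the time, the measured TCP pose, the force, the opening and the grip force at its end, in the units of the state.
- r.sense(): the state, without advancing time (a new reading comes with each control period).
- r.snapshot(name): name is "scene" or "top" or "wrist"; returns a dict with "pixels" (400x640x3 uint8, blue, green, red), "fx", "fy", "cx", "cy" (pixels), "dist_coeffs" ([k1, k2, p1, p2, k3] as OpenCV has them; the pictures are not rectified), "camera_from_world" (4x4, takes a point from world to camera coordinates). Camera axes: x right, y up, looking along -z (the intrinsics and any distortion apply to the point x, -y, -z); pixel columns grow to the right and rows downward; lengths in mm; the calibration is good to about 2 mm. A picture is of the moment at which its call begins. There is no depth.
- r.hand_in(): hands the job in; it is judged then, once.
The state is a dict: "time": time; "joint_pos": joint angles; "qd": joint speeds; "joint_efforts": joint torques, N m; "tool_pos": TCP position; "tcp_rot": TCP orientation; "ft_force": force on the tool from outside, world axes, zero at the start; "wrist_torque": the same for the moment, N m; "finger_gap": finger opening in mm; "grip_force": force on a finger pad.
Only numpy, scipy, OpenCV 4.12 (cv2) and the standard library are available. Lean on these libraries where they do the work, as an engineer would, in place of code of your own. Each camera call takes 0.05 s, during which the arm holds its last target. There are 200 camera calls.

## Working session

There is one attempt and no reset: what is moved stays moved. The work goes in short steps, Python scripts to look and compute and a tool call to move; the robot and the scene stay as the last step left them, time stands still between calls to the robot, and variables do not carry over. Pictures are saved under pics/ and viewed, at most 10 in all, crops included, and the job is handed in when it is done.

Besides the shell and the picture viewer there is one more tool, called after "Request:" as name([rows], argument=value, ...), one row to a line, values as JSON. step_arm: Moves the arm, as the interface text tells. Shifts and turns lie within -1 to 1; 1 stands for 200 mm of shift or 180 degrees of turn. Its arguments: {"type":"object","properties":{"delta_pos":{"type":"array","items":{"type":"array","items":{"type":"number","minimum":-1,"maximum":1}}},"spin":{"type":"array","items":{"type":"number","minimum":-1,"maximum":1}},"gripper":{"type":"number"},"squeeze":{"type":"number"}},"required":["delta_pos","spin"]}

```bash
mkdir -p pics; ls
python3 - <<'E'
from bench import r
import cv2,numpy as np,pickle
d={}
for n in("scene","top"):
    s=r.snapshot(n); d[n]=s; cv2.imwrite(f"pics/{n}0.png",s["pixels"])
    print(n,s["fx"],s["cx"],s["cy"],s["dist_coeffs"],np.round(s["camera_from_world"],3).tolist())
pickle.dump(d,open("s0.pkl","wb"))
print(r.sense())
E
```

```text
pics
scene 518.34345422281 308.977042387664 196.37218701955717 [-0.00506291  0.          0.          0.          0.        ] [[-0.705, -0.709, 0.016, 375.519], [0.332, -0.31, 0.891, -240.162], [-0.627, 0.633, 0.454, -1598.723], [0.0, 0.0, 0.0, 1.0]]
top 371.06270881199447 318.49317419430287 200.54499648280176 [0.01085391 0.         0.         0.         0.        ] [[0.014, -1.0, 0.008, 42.844], [0.997, 0.014, 0.079, -495.781], [-0.079, 0.007, 0.997, -1184.414], [0.0, 0.0, 0.0, 1.0]]
{'time': 0.1, 'joint_pos': array([-7.65691064e+01,  7.51064878e+00,  8.53212549e+01, -2.17305096e-03,
        8.72616276e+01, -4.89217305e+00]), 'qd': array([-0.09031087, -0.06289245, -0.14496689, -0.08003126,  0.07001479,
        0.06079619]), 'joint_efforts': array([ 1.55023670e-03, -5.70950961e+01, -5.01941729e+01, -1.69631521e-04,
        8.12267623e-03,  2.64243761e-05]), 'tool_pos': array([ 188.52965622, -569.10483293,  230.36781413]), 'tcp_rot': array([-1.79906624e+02, -5.81393425e-03,  1.83231675e+01]), 'ft_force': array([-0.0649088 ,  0.92545683, -0.07756035]), 'wrist_torque': array([-0.03854489,  0.04889762, -0.06606725]), 'grip_force': 0.0, 'finger_gap': 85.21719276428014}
```

View pics/top0.png

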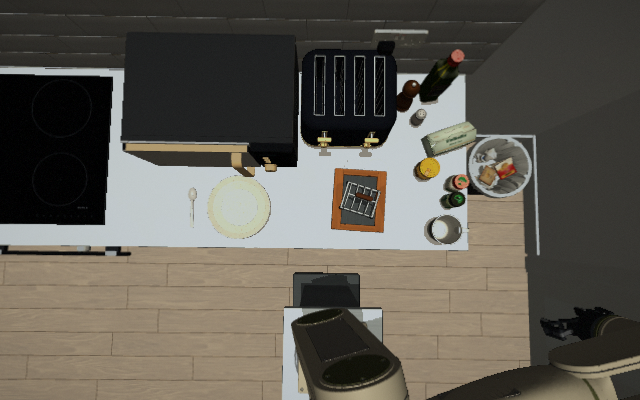

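View pics/scene0.png

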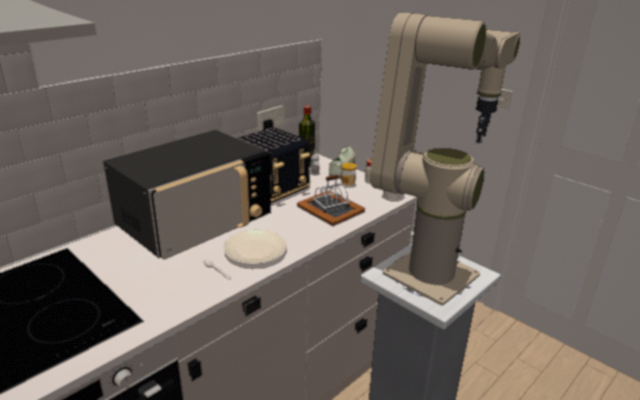

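The top view shows the board at about (358,200), with its long side vertical in the picture (along world x). The brown grip sits near (363,197). Next I'll turn both into positions.

```bash
cat > h.py <<'E'
import cv2,numpy as np
def ray(s,uv):
    K=np.array([[s["fx"],0,s["cx"]],[0,s["fy"],s["cy"]],[0,0,1.]])
    p=cv2.undistortPoints(np.array(uv,float).reshape(-1,1,2),K,np.array(s["dist_coeffs"])).reshape(-1,2)
    d=np.c_[p[:,0],-p[:,1],-np.ones(len(p))]
    T=np.array(s["camera_from_world"]);R=T[:3,:3]
    return -R.T@T[:3,3], d@R
def onz(s,uv,z):
    o,d=ray(s,uv); return o+d*((z-o[2])/d[:,2])[:,None]
def proj(s,P):
    T=np.array(s["camera_from_world"]);c=np.atleast_2d(P)@T[:3,:3].T+T[:3,3]
    K=np.array([[s["fx"],0,s["cx"]],[0,s["fy"],s["cy"]],[0,0,1.]])
    return cv2.projectPoints(c*[1,-1,-1],np.zeros(3),np.zeros(3),K,np.array(s["dist_coeffs"]))[0].reshape(-1,2)
E
python3 - <<'E'
import pickle;from h import *
s=pickle.load(open("s0.pkl","rb"))["top"]
im=s["pixels"]; hsv=cv2.cvtColor(im,cv2.COLOR_BGR2HSV)
m=cv2.inRange(hsv,(3,110,60),(20,255,255)); m[:, :325]=0;m[:,395:]=0;m[:160]=0;m[240:]=0
n,l,st,c=cv2.connectedComponentsWithStats(m); print(st.tolist())
i=1+np.argmax(st[1:,2]*st[1:,3]); pts=cv2.findContours((l==i).astype(np.uint8),0,2)[0][0]
b=cv2.boxPoints(cv2.minAreaRect(pts)); w=onz(s,b,20); print(w.round(1),w.mean(0))
print(np.linalg.norm(np.diff(w,axis=0),axis=1),np.degrees(np.arctan2(*(w[1]-w[0])[1::-1])))
cr=cv2.resize(im[155:245,315:405],(600,600),interpolation=cv2.INTER_CUBIC); cv2.imwrite("pics/topc.png",cr)
for z in(115,130,140):print(onz(s,[[363,197]],z))
E
```

```text
[[0, 0, 640, 400, 254465], [331, 168, 56, 64, 1469], [356, 193, 17, 8, 61], [376, 192, 1, 1, 1], [376, 194, 2, 2, 3], [376, 198, 1, 1, 1]]
[[ 405.2    9.9   20. ]
 [ 603.5   -1.2   20. ]
 [ 594.5 -172.4   20. ]
 [ 396.4 -159.2   20. ]] [499.89097023 -80.71820104  20.        ]
[198.54545321 171.49027875 198.58670201] -3.1843882376483594
[[500.07650509 -82.45628087 115.        ]]
[[498.7111175  -80.54110745 130.        ]]
[[497.80085911 -79.26432517 140.        ]]
```

View pics/topc.png

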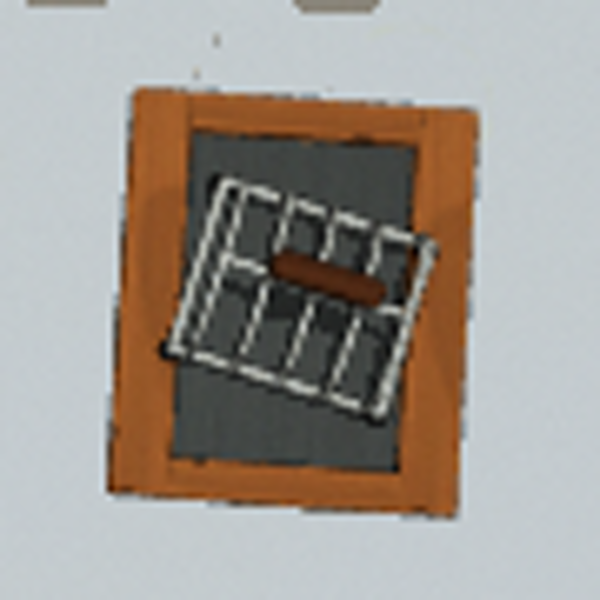

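Board centre is at about (500,-81), yaw -3.2°. The grip is at about (499,-81) with its axis at about 75°. The rack's measured length and width fit the sizes given, but it is turned about 78° from the board, more than the 29–52° in the text. I'll move above it and check this with the wrist camera.

Request:
step_arm([
  [0,0.1,0.2],
  [0.13,0.2,0.2],
  [0.13,0.2,0.1],
  [0.13,0.2,0],
  [0.13,0.2,0],
  [0.13,0.2,0],
  [0.13,0.2,0],
  [0.13,0.2,0],
], spin=[0.026,0.026,0.026,0.026,0.026,0.026,0.026,0.026], gripper=1)

```text
time: 1.1
tool_pos: [371.1, -268.1, 331.0]
tcp_rot: [-180.0, -0.0, 55.9]
ft_force: [0.6, 0.6, 0.1]
finger_gap: 85.3
grip_force: 0.0
```

Request:
step_arm([
  [0.13,0.2,0],
  [0.13,0.2,0],
  [0.13,0.2,0],
  [0.13,0.2,0],
  [0.13,0.2,0],
  [0.12,0.15,0],
  [0,0,0],
  [0,0,0],
], spin=[0.026,0.026,0.026,0.026,0,0,0,0])

```text
time: 2.1
tool_pos: [524.3, -39.7, 330.8]
tcp_rot: [-179.9, 0.0, 74.5]
ft_force: [1.0, -0.7, 0.7]
finger_gap: 85.9
grip_force: 0.0
```

Run:
```python
from bench import r
import cv2,pickle
s=r.snapshot("wrist");pickle.dump(s,open("w1.pkl","wb"));cv2.imwrite("pics/w1.png",s["pixels"])
print(r.sense()["tool_pos"],r.sense()["tcp_rot"],s["fx"],s["dist_coeffs"])
```

```text
[524.23338138 -40.11858207 331.00470928] [-1.79961978e+02  2.39380762e-02  7.44580130e+01] 306.1017539822029 [0.01671903 0.         0.         0.         0.        ]
```

View pics/w1.png

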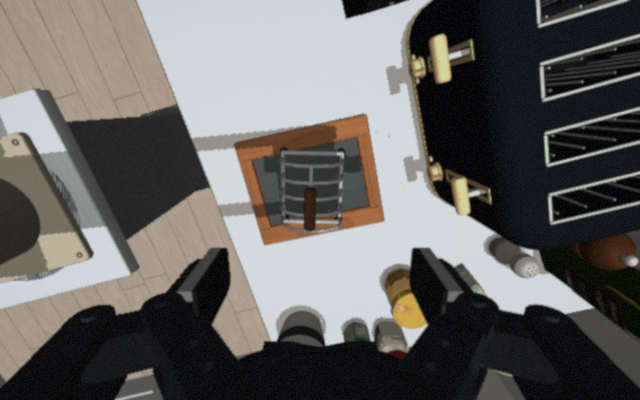

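The wrist view confirms it: the grip's long axis is vertical in the picture (310,185–230), while the board's long side runs across it. The rack is therefore nearly crosswise to the board. Next I'll triangulate the grip.

Run:
```python
import pickle;from h import *
w=pickle.load(open("w1.pkl","rb"));t=pickle.load(open("s0.pkl","rb"))["top"]
def ctr(s,box,lo,hi):
    x0,y0,x1,y1=box;h=cv2.cvtColor(s["pixels"],cv2.COLOR_BGR2HSV);m=cv2.inRange(h,lo,hi)
    k=np.zeros_like(m);k[y0:y1,x0:x1]=m[y0:y1,x0:x1]
    n,l,st,c=cv2.connectedComponentsWithStats(k);i=1+np.argmax(st[1:,4]);print(st[i])
    ct=max(cv2.findContours((l==i).astype(np.uint8),0,2)[0],key=cv2.contourArea)
    return c[i],cv2.minAreaRect(ct)
cw,rw=ctr(w,(295,178,322,236),(0,60,0),(25,255,90))
ct,rt=ctr(t,(352,190,376,204),(3,100,20),(20,255,255))
print(cw,rw,ct,rt)
(o1,d1),(o2,d2)=ray(w,[cw]),ray(t,[ct])
A=np.c_[d1[0],-d2[0]];k=np.linalg.lstsq(A,o2-o1,rcond=None)[0]
p,q=o1+k[0]*d1[0],o2+k[1]*d2[0];print(p,q,np.linalg.norm(p-q))
for s,rr in((w,rw),(t,rt)):
    b=cv2.boxPoints(rr);e=np.linalg.norm(np.diff(b,axis=0),axis=1)
    a=[(b[0]+b[1])/2,(b[2]+b[3])/2] if e[0]<e[1] else [(b[1]+b[2])/2,(b[3]+b[0])/2]
    W=onz(s,a,128);v=W[1]-W[0];print(W.round(1),np.linalg.norm(v),np.degrees(np.arctan2(v[1],v[0])))
h=cv2.cvtColor(w["pixels"],cv2.COLOR_BGR2HSV);m=cv2.inRange(h,(3,110,50),(20,255,255));m[:105]=0;m[255:]=0;m[:,:228]=0;m[:,395:]=0
n,l,st,c=cv2.connectedComponentsWithStats(m);i=1+np.argmax(st[1:,4])
b=onz(w,cv2.findContours((l==i).astype(np.uint8),0,2)[0][0].reshape(-1,2),20)[:,:2].astype(np.float32)
rr=cv2.minAreaRect(b);print("board",rr)
```

```text
[304 187  13  43 471]
[355 192  18   9  84]
[309.4118896  208.37154989] ((310.0, 208.0), (12.0, 42.0), 0.0) [363.45238095 196.35714286] ((363.5500183105469, 196.35000610351562), (17.708755493164062, 4.7434163093566895), 18.434947967529297)
[499.59364796 -80.63611195 132.37983717] [500.39650439 -81.53748471 132.57051949] 1.2220519835797423
[[ 507.   -56.8  128. ]
 [ 492.4 -107.9  128. ]] 53.155992323727205 -106.01831625722077
[[ 508.8  -57.5  128. ]
 [ 492.9 -107.3  128. ]] 52.24715098325004 -107.72223105536945
board ((499.3570556640625, -78.69292449951172), (166.42135620117188, 196.28684997558594), 86.76478576660156)
```

Both views agree on the grip: about (500,-81,131), 52–53 mm long, axis at about 73.5°. It needs to turn about -77°. I'll go down with the TCP at z≈112.

Request:
step_arm([
  [-0.06,-0.1,0],
  [-0.06,-0.1,-0.1],
  [0,0,-0.2],
  [0,0,-0.2],
  [0,0,-0.2],
  [0,0,-0.1],
  [0,0,0],
  [0,0,0],
], spin=[-0.005,0,0,0,0,0,0,0])

```text
time: 3.15
tool_pos: [501.0, -80.3, 172.7]
tcp_rot: [179.9, 0.0, 73.5]
ft_force: [-1.1, 0.1, 0.4]
finger_gap: 85.2
grip_force: 0.0
```

Run:
```python
from bench import r
import cv2,pickle
s=r.snapshot("wrist");pickle.dump(s,open("w2.pkl","wb"));cv2.imwrite("pics/w2.png",s["pixels"])
x=r.sense();print(x["tool_pos"],x["tcp_rot"])
from h import *
print(proj(s,[[500,-81,131],x["tool_pos"]]))
```

```text
[501.44129213 -80.2593523  173.03955319] [ 1.79849557e+02 -2.56932868e-03  7.35391288e+01]
[[318.94018385 222.46196011]
 [321.1124941  250.91998053]]
```

View pics/w2.png

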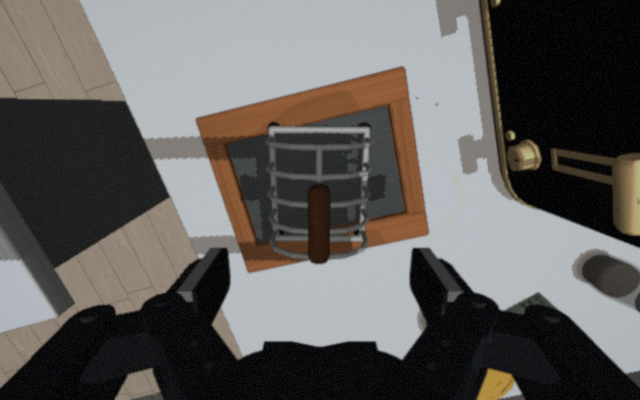

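The grip (319,184–262) runs straight up the picture and sits midway between the fingers at x≈321, within 1 px of its predicted centre. I'll go down and close gently.

Request:
step_arm([
  [-0.005,-0.002,-0.1],
  [0,0,-0.1],
  [0,0,-0.1],
  [0,0,0],
], spin=[0,0,0,0])

```text
time: 3.7
tool_pos: [499.1, -80.0, 111.0]
tcp_rot: [-179.9, 0.0, 73.6]
ft_force: [0.1, 0.1, 0.3]
finger_gap: 85.5
grip_force: 0.0
```

Request:
step_arm([
  [0,0,0],
  [0,0,0],
  [0,0,0],
  [0,0,0],
  [0,0,0],
  [0,0,0],
  [0,0,0],
  [0,0,0],
], spin=[0,0,0,0,0,0,0,0], gripper=-1, squeeze=35)

```text
time: 4.7
tool_pos: [500.0, -80.0, 111.7]
tcp_rot: [180.0, -0.0, 73.6]
ft_force: [1.6, 0.1, 5.0]
finger_gap: 13.6
grip_force: 38.9
```

Request:
step_arm([
  [0,0,0.025],
  [0,0,0.025],
  [0,0,0],
  [0,0,0],
  [0,0,0],
  [0,0,0],
  [0,0,0],
  [0,0,0],
], spin=[0,0,0,-0.02,-0.035,-0.035,-0.035,-0.035])

```text
time: 5.7
tool_pos: [499.3, -79.9, 120.9]
tcp_rot: [-180.0, 0.0, 44.6]
ft_force: [-0.5, -0.3, -3.4]
finger_gap: 13.2
grip_force: 37.7
```

Request:
step_arm([
  [0,0,0],
  [0,0,0],
  [0,0,0],
  [0,0,0],
  [0,0,0],
  [0,0,0],
  [0,0,0],
  [0,0,0],
], spin=[-0.035,-0.035,-0.035,-0.035,-0.035,-0.035,-0.035,-0.02])

```text
time: 6.7
tool_pos: [499.3, -79.9, 120.9]
tcp_rot: [-180.0, 0.0, -3.1]
ft_force: [-0.2, 0.3, -3.2]
finger_gap: 13.6
grip_force: 37.7
```

Request:
step_arm([
  [0,0,0],
  [0,0,0],
], spin=[-0.002,0])

```text
time: 6.95
tool_pos: [499.5, -80.0, 121.1]
tcp_rot: [-180.0, 0.0, -3.2]
ft_force: [-1.1, 0.2, -3.3]
finger_gap: 13.5
grip_force: 37.7
```

Run:
```python
from bench import r
import cv2,pickle
for n in("wrist","top","scene"):
    s=r.snapshot(n);pickle.dump(s,open(n+"3.pkl","wb"));cv2.imwrite(f"pics/{n}3.png",s["pixels"])
    if n=="wrist": cv2.imwrite("pics/w3.png",s["pixels"])
x=r.sense();print(x["tool_pos"],x["tcp_rot"],x["ft_force"],x["finger_gap"],x["time"])
```

```text
[499.60088188 -79.96387058 121.23938321] [-1.79997623e+02  4.50655183e-03 -3.23366056e+00] [ 0.5145866   0.16121856 -2.68020544] 13.234326971327276 7.1
```

View pics/w3.png

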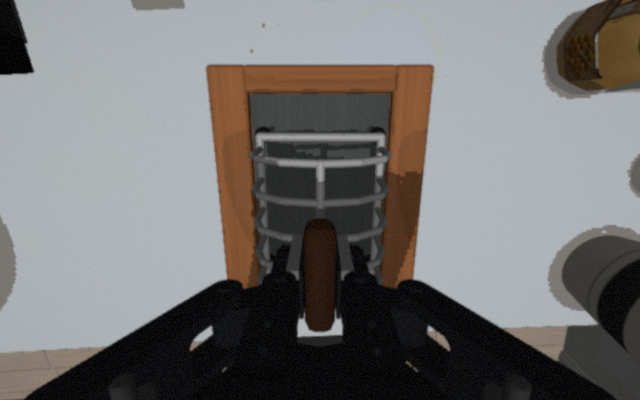

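The rack is now square with the board. Its front feet are at (264,132) and (377,132), evenly spaced between the pan edges at x≈250 and 390. Before lowering I'll convert these to mm.

Run:
```python
import pickle;from h import *
s=pickle.load(open("wrist3.pkl","rb"))
a=np.radians(-3.2);R=np.array([[np.cos(a),-np.sin(a)],[np.sin(a),np.cos(a)]])
f=lambda uv,z:((onz(s,uv,z)[:,:2]-[499.7,-80])@R).round(1).tolist()
for z in(22,26,30):print("feet",z,f([[264,132],[377,132]],z))
print("frame inner",f([[248,93],[392,93]],20),"outer",f([[208,66],[433,66]],20))
```

```text
feet 22 [[50.7, 43.4], [50.7, -44.5]]
feet 26 [[51.1, 42.7], [51.1, -43.8]]
feet 30 [[51.5, 41.9], [51.4, -43.1]]
frame inner [[79.5, 54.2], [79.4, -54.6]] outer [[98.2, 82.3], [98.1, -83.4]]
```

Request:
step_arm([
  [0,0,-0.02],
  [0,0,-0.02],
  [0,0,-0.015],
  [0,0,-0.01],
  [0,0,0],
  [0,0,0],
], spin=[0,0,0,0,0,0])

```text
time: 7.85
tool_pos: [499.8, -80.0, 108.4]
tcp_rot: [180.0, -0.0, -3.3]
ft_force: [-0.4, -0.1, -2.4]
finger_gap: 13.5
grip_force: 37.8
```

Request:
step_arm([
  [0,0,-0.01],
  [0,0,0],
], spin=[0,0])

```text
time: 8.1
tool_pos: [499.5, -80.0, 106.1]
tcp_rot: [-180.0, 0.0, -3.3]
ft_force: [-0.2, 0.1, -3.2]
finger_gap: 13.4
grip_force: 37.8
```

Request:
step_arm([
  [0,0,-0.007],
  [0,0,0],
], spin=[0,0])

```text
time: 8.35
tool_pos: [499.5, -79.9, 104.7]
tcp_rot: [-180.0, 0.0, -3.3]
ft_force: [-0.6, -0.7, -4.0]
finger_gap: 13.5
grip_force: 37.8
```

Request:
step_arm([
  [0,0,-0.005],
  [0,0,0],
], spin=[0,0])

```text
time: 8.6
tool_pos: [499.8, -80.0, 104.1]
tcp_rot: [180.0, -0.0, -3.3]
ft_force: [0.8, -0.4, -1.9]
finger_gap: 13.5
grip_force: 37.9
```

Request:
step_arm([
  [0,0,-0.005],
  [0,0,0],
], spin=[0,0])

```text
time: 8.85
tool_pos: [500.1, -80.2, 103.8]
tcp_rot: [180.0, -0.1, -3.3]
ft_force: [-2.2, -0.4, 5.1]
finger_gap: 13.5
grip_force: 38.9
```

Request:
step_arm([
  [0,0,-0.005],
  [0,0,0],
], spin=[0,0])

```text
time: 9.1
tool_pos: [500.3, -80.2, 103.6]
tcp_rot: [180.0, -0.1, -3.3]
ft_force: [-4.9, -0.0, 12.7]
finger_gap: 13.1
grip_force: 40.1
```

The feet are down on the pan. I'll let go, then rise clear.

Request:
step_arm([
  [0,0,0.002],
  [0,0,0],
  [0,0,0],
  [0,0,0],
  [0,0,0],
  [0,0,0],
], spin=[0,0,0,0,0,0], gripper=1)

```text
time: 9.85
tool_pos: [499.6, -80.0, 102.3]
tcp_rot: [-180.0, 0.0, -3.3]
ft_force: [0.6, 0.3, -0.3]
finger_gap: 85.6
grip_force: 0.0
```

Request:
step_arm([
  [0,0,0.1],
  [0,0,0.2],
  [0,0,0.25],
  [0,0,0.25],
  [0,0,0.2],
  [0,0,0],
  [0,0,0],
  [0,0,0],
], spin=[0,0,0,0,0,0,0,0])

```text
time: 10.85
tool_pos: [498.9, -79.8, 300.4]
tcp_rot: [-180.0, 0.2, -3.3]
ft_force: [-0.3, -0.3, 0.8]
finger_gap: 85.3
grip_force: 0.0
```

Run:
```python
from bench import r
import cv2,pickle
s=r.snapshot("wrist");pickle.dump(s,open("w4.pkl","wb"))
cv2.imwrite("pics/w4.png",cv2.resize(s["pixels"][100:300,180:460],(784,560),interpolation=cv2.INTER_CUBIC))
t=r.snapshot("scene");cv2.imwrite("pics/sc4.png",cv2.resize(t["pixels"][165:235,285:375],(774,600),interpolation=cv2.INTER_CUBIC))
print(r.sense()["tool_pos"])
```

```text
[499.03822959 -79.80779673 300.74573494]
```

View pics/w4.png

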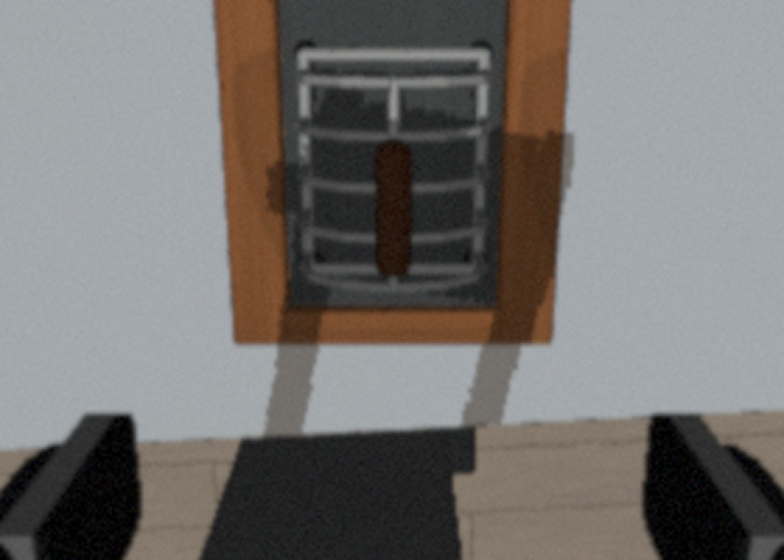

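View pics/sc4.png

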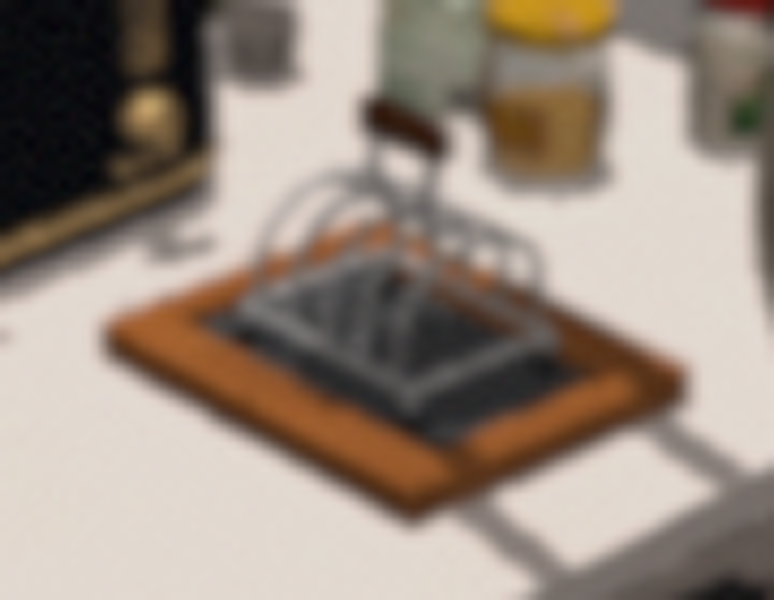

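Both pictures show all four feet inside the pan, at crop points (304,47), (481,47), (318,258) and (468,258), with pan edges at x≈285 and 503. The rack is level and the gripper is clear, so I'm handing in.

```bash
python3 -c "
from bench import r
print(r.hand_in())"
```

```text
the job is handed in; nothing more can be done
None
```

The toast rack has been turned square to the board; in the last pictures all four feet stand on the pan and it looks level. It was let go, nothing else was touched, and the job was handed in at about 11 s; no verdict came back.

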